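Run an etching plate through the press with its star wheel

ROBOT

A 7-joint arm with a two-finger parallel gripper is mounted at the origin on the work surface. World frame = base frame: x ahead of the robot, y to its left, z up, the work surface at z = 0. Lengths are in m, angles in rad, forces in N, time in s.
With the tool pointing down it reaches from about 0.4 to 0.85 m from the base axis. Payload 10.4 kg.
Tool frame: the origin (TCP) lies midway between the tips of the shut fingers; the grasp point (between the pads) lies 19 mm behind it; z points along the fingers, x is the direction in which the jaws open and shut, and the axes are right-handed (so a half turn about z gives the same grasp; the last joint's range is limited). The gripper opens to 85 mm and grips with 20 to 120 N. Pads are 22 mm wide; open, the fingers measure 114 mm over their backs; the gripper's body (76 mm by 85 mm) begins 54 mm behind the grasp point. The pads swing forward as they close: fully open they stand 13 mm farther back than shut.
Start: joints at [1.234, 0.332, -0.065, 1.46, 0.022, 1.35, -0.088], TCP at [0.193, -0.594, 0.231] pointing down, gripper open.
Joint ranges: [-2.6, 2.6], [-0.5, 2.12], [-1.47, 1.34], [0.16, 2.42], [-1.27, 4.41], [0.06, 2.06], [-2.6, 2.6]. Speed limits (rad/s): [2.22, 2.22, 2.79, 2.79, 3.14, 3.14, 3.14].

INTERFACE

Orientations are given as a unit quaternion [x, y, z, w].
In Python, from workcell import monitor, eyes, ticket, models gives the robot as it stands.
- The arm moves only by the tool servo_tool, never from a script. Its argument "motion" is a list of rows, each a list of 7 numbers: the opening, from 0 (shut) to 1 (fully open), then the shift along the tool's x, y, z in m, then the turn, a rotation vector about the tool's x, y, z in degrees. In form: [[fingers, tx, ty, tz, rx, ry, rz], ...]. A call has 1 to 20 rows; each row is the pose to reach, as a shift and turn from the pose commanded when the call began, along the tool's axes at that moment; what a row does not reach only later rows make up. A row lasts 1/8 s, in which the tool goes at most 62.5 mm and 10.7 degrees, less where a joint would pass 70% of its speed; a pose out of reach is approached as far as the arm can. A call with a gripper value outside its range is refused whole. The fingers move at their own pace and stop on an object; "grip_force" is the grip in N (left out, the last holds). Time passes only in rows, so rows that repeat a pose let the fingers close. It gives the time, the measured TCP pose, the force and the opening at its end, in the units of the state.
- monitor.get_obs(): the state, without advancing time (a new reading comes with each control period).
- eyes.camera(name): name is "scene" or "top" or "wrist"; returns (picture, depth): 400x640x3 uint8, blue, green, red; 400x640 float32, m along the optical axis (not along the pixel's ray), 0 where there is no reading.
- eyes.camera_info(name): a dict with "intrinsics" (3x3 intrinsics, pixels), "extrinsics" (4x4, takes a point from world to camera coordinates); the wrist camera has in their place "tool_from_camera" (4x4, takes a point from camera to tool coordinates, whose origin is the TCP and whose axes are the tool frame's). Camera axes: x right, y down, z forward; pixel columns grow to the right and rows downward; lengths in m; the calibration is good to about 2 mm. A picture is of the moment at which its call begins: read the wrist's pose just before it. camera_info takes no time and is no camera call.
- ticket.hand_in(): hands the job in, once; it reports no verdict.
Trained networks look in the newest picture that a camera, given by its name, has taken for a name from the list of things; names that differ only in an ending like _2 or _b are one class to them, and where a whole thing is asked for, a point or a joint stands for the part that bears it (a point fixed in the world has none). Each returns a list of dicts, best first, with "confidence" (0 to 1); they miss things now and then, are a little off and sometimes report something else, mostly with a low value. They report only what shows in the picture. A call takes as long as a camera call.
- models.boxes_of(camera, thing): "point" ([x, y, z] in m, in the coordinates of the camera as it stood for that picture, good to about 4 mm: the middle of the surface that is visible of it).
The state is a dict: "clock": time; "joint_pos": joint angles; "joint_velocities": joint speeds; "tau": joint torques, N m; "position": TCP position; "ee_rot": TCP orientation; "ft_force": force on the tool from outside, world axes, zero at the start; "torque": the same for the moment, N m; "grip_width": opening from 0.0 (shut) to 1.0 (fully open).
Only numpy, scipy, OpenCV 4.12 (cv2) and the standard library are available. Lean on these libraries where they do the work, as an engineer would, in place of code of your own. Each camera call takes 0.05 s, during which the arm holds its last target. There are 200 camera calls.

TASK

Run the copper plate through the etching press: turn the press's star wheel by pushing its spokes over, one after another, away from the robot's side, until the whole plate has come out from under the roller on the far side. Move the bed only by the wheel, not by touching it, and leave the handle of the nipping press beside it as it is.

Things in the scene. Friction and masses are not known exactly. Their poses are not given: they have to be found in the camera images.
- hub (a point): Hub centre of the grey etching press's star wheel, 180 mm up, fixed to the press (turned up to 15 deg). x: level, bed's forward way; y: axle, into the press; z up. Top roller (60 mm thick) at x = 0. Press fills y 56 to 345 mm, 264 mm high. Hub 60 mm across, 50 long. Four spokes at y = 0, 90 deg apart, 16 mm thick, each ending in a 28 mm ball 142 mm from the axle. Free above.
- star_wheel (a joint): Wheel angle, rad. At 0 a spoke points straight up; grows as the wheel's top goes to +x of hub, so spokes stand at q, q-1.57, q-3.14, q-4.71 from upright towards +x. Starts at 0 to 0.9, stops at 4.9. Takes 0.3 to 0.5 N m (3 to 4 N at 120 mm) and stays where left. Each rad moves the bed 50 mm to +x. Push a spoke while it is within 45 deg of upright: lower ones jam the finger.
- bed: Grey sliding bed, 340 x 170 x 12 mm, with the copper plate fixed on its middle: 90 mm along x, 110 across, 3 thick. Origin: centre of the plate's top face, 112 mm above the table, 207 mm along y of hub. In x of hub it starts at -130 to -85 mm and can go to +115; from +75 mm on the whole plate is out from under the roller.
- nip_knob (a point): Centre of the nearer of the two black end balls (28 mm) of the bar handle on top of the small green nipping press at the robot's right, which holds a stack of prints; 211 mm above the table, 100 mm from its upright screw. The handle turns easily; it is to be left as it is.

How it is judged:
By the outcome, as a careful person would: the job done as asked, in the order asked, and still so for the second after the job is handed in, with the robot touching nothing.
It also fails if it takes over 64 s, if anything falls off the work surface, if the arm or the gripper's body presses on something with over 40 N, if the wrist force passes 120 N, or if a joint passes its speed limit or range.

## Working session

There is one attempt and no reset: what is moved stays moved. The work goes in short steps, Python scripts to look and compute and a tool call to move; the robot and the scene stay as the last step left them, time stands still between calls to the robot, and variables do not carry over. Pictures are saved under pics/ and viewed, about 8 in all and at most 12, crops included, and the job is handed in when it is done.

Besides the shell and the picture viewer there is one more tool, called after "Request:" as name(argument=value, ...) on one line, values as JSON. servo_tool: Moves the arm, as the interface text tells. Its arguments: {"type":"object","properties":{"motion":{"type":"array"},"grip_force":{"type":"number"}},"required":["motion"]}

```bash
mkdir -p pics; cat > h.py <<'E'
import numpy as np, cv2
from workcell import monitor, eyes, ticket, models
def cam(n,save=None):
    im,d=eyes.camera(n)
    if save: cv2.imwrite('pics/'+save,im)
    return im,d
def w(n,p):
    E=np.array(eyes.camera_info(n)['extrinsics']); return (np.linalg.inv(E)@np.r_[p,1])[:3]
def cloud(n,d):
    i=eyes.camera_info(n);K=np.array(i['intrinsics']);E=np.linalg.inv(np.array(i['extrinsics']))
    v,u=np.mgrid[:400,:640]
    P=np.stack([(u-K[0,2])/K[0,0]*d,(v-K[1,2])/K[1,1]*d,d,np.ones_like(d)],-1)@E.T
    P=P[...,:3].copy(); P[d==0]=np.nan; return P
E
python3 - <<'E'
from h import *
s=monitor.get_obs();print({k:np.round(v,3) for k,v in s.items()})
for n in ('scene','top'):
    im,d=cam(n,n+'1.png'); np.save(n+'.npy',d)
    print(n,np.round(w(n,[0,0,0]),3))
    for t in ('hub','star_wheel','bed','nip_knob'):
        for r in models.boxes_of(n,t)[:3]: print(n,t,round(r['confidence'],2),np.round(w(n,r['point']),3))
E
```

```text
{'clock': np.float64(0.0), 'joint_pos': array([ 1.234,  0.333, -0.065,  1.461,  0.022,  1.35 , -0.088]), 'joint_velocities': array([-0.001,  0.   , -0.001,  0.001, -0.   , -0.001,  0.001]), 'tau': array([ 0.0000e+00, -6.2546e+01,  4.9000e-02, -3.9161e+01,  1.6000e-02,
        1.0000e-02, -0.0000e+00]), 'position': array([ 0.193, -0.594,  0.23 ]), 'ee_rot': array([ 0.809, -0.588, -0.001, -0.   ]), 'ft_force': array([-0.142,  0.456, -0.299]), 'torque': array([0.017, 0.033, 0.012]), 'grip_width': np.float64(1.001)}
scene [1.078 0.144 0.935]
scene hub 0.78 [0.562 0.187 0.108]
scene star_wheel 0.89 [ 0.564 -0.014  0.203]
scene bed 0.58 [0.426 0.188 0.107]
top [ 0.356 -0.168  1.377]
top hub 0.67 [0.495 0.166 0.11 ]
top star_wheel 0.94 [ 0.534 -0.02   0.209]
top star_wheel 0.62 [ 0.462 -0.477  0.214]
top bed 0.71 [0.4   0.179 0.111]
top nip_knob 0.97 [ 0.464 -0.476  0.217]
```

View pics/scene1.png

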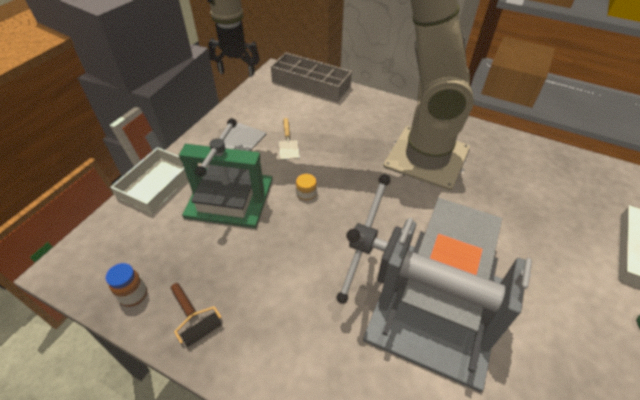

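View pics/top1.png

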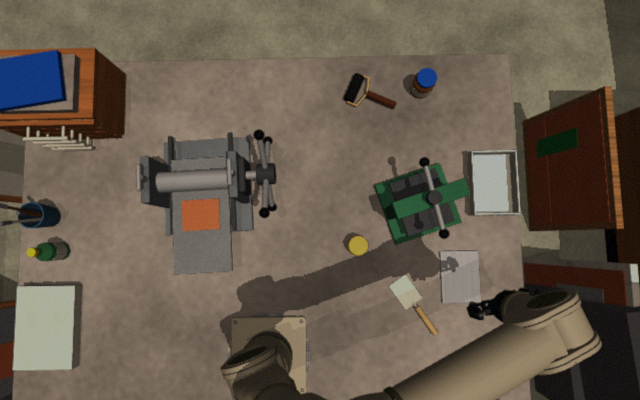

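The scene picture shows the grey press with its star wheel at about (362,238), the orange plate on the near side of the roller at (457,255), and the green nipping press at (230,180), with its handle balls at (232,123) and (203,169). In the top view the hub is at about (265,173), its spoke balls at (265,211) and (258,135), and the plate at (200,214). World +x points up in that view and +y points left. Next I fit the wheel model to the depth cloud.

```bash
cat > fit.py <<'E'
from h import *
from scipy.optimize import least_squares
def sdf(p,P):
    hx,hy,yaw,q=p; d=P-[hx,hy,.18]; c,s=np.cos(yaw),np.sin(yaw)
    x=c*d[:,0]+s*d[:,1]; y=-s*d[:,0]+c*d[:,1]; z=d[:,2]
    r=np.hypot(x,z); D=[np.maximum(r-.03,abs(y)-.025)]
    for k in range(4):
        a=q-k*np.pi/2; t=x*np.sin(a)+z*np.cos(a); n=x*np.cos(a)-z*np.sin(a)
        D.append(np.sqrt(n**2+y**2+(t-np.clip(t,0,.142))**2)-.008)
        D.append(np.sqrt(n**2+y**2+(t-.142)**2)-.014)
    return np.min(D,0)
def fit(P0,hx=.534,hy=-.02):
    P0=P0[np.isfinite(P0).all(1)]; best=None
    P=P0[(np.hypot(P0[:,0]-hx,P0[:,1]-hy)<.2)&(abs(P0[:,1]-hy)<.05)&(P0[:,2]>.03)]
    for q in np.arange(0,1.57,.2):
        r=least_squares(lambda p:sdf(p,P),[hx,hy,0,q],loss='soft_l1',f_scale=.004)
        if best is None or r.cost<best.cost: best=r
    return best.x,best.cost,len(P),np.median(abs(sdf(best.x,P)))
def plate(im,P):
    h=cv2.cvtColor(im,cv2.COLOR_BGR2HSV); m=(h[...,0]<14)&(h[...,1]>150)&(h[...,2]>120)&(abs(P[...,2]-.112)<.012)&(P[...,1]>.08)
    return P[m]
E
cat > m.py <<'E'
from fit import *
A=[]
for n in ('scene','top'):
    im,d=cam(n); P=cloud(n,d); A.append(P.reshape(-1,3))
    x=fit(A[-1]); print(n,np.round(x[0],4),x[1:])
    pl=plate(im,P); (hx,hy,yaw,q)=x[0]; R=np.array([[np.cos(yaw),np.sin(yaw)],[-np.sin(yaw),np.cos(yaw)]])
    L=(pl[:,:2]-[hx,hy])@R.T
    if len(L)>20: print('plate hub-frame 2/98%',np.round(np.percentile(L,[2,98],axis=0),3),len(L),pl[:,2].mean())
    r=models.boxes_of(n,'nip_knob')
    if r: print('nip',r[0]['confidence'],np.round(w(n,r[0]['point']),3))
x=fit(np.vstack(A)); print('both',np.round(x[0],4),x[1:])
print(np.round(monitor.get_obs()['position'],3),monitor.get_obs()['clock'])
E
python3 m.py
```

```text
scene [ 0.5389 -0.0156  0.0424  0.6377] (np.float64(0.00490805341701243), 1632, np.float64(0.0013472337266546798))
plate hub-frame 2/98% [[-0.139  0.154]
 [-0.065  0.257]] 1160 0.10948922739301963
nip 0.8 [ 0.47  -0.464  0.215]
top [ 0.5413 -0.0166  0.0469  0.6353] (np.float64(0.0037346251111212768), 1224, np.float64(0.001113541236186703))
plate hub-frame 2/98% [[-0.141  0.156]
 [-0.057  0.259]] 1086 0.11167503665530282
nip 0.95 [ 0.464 -0.476  0.211]
both [ 0.5398 -0.0161  0.0453  0.6374] (np.float64(0.009104375745773996), 2856, np.float64(0.0013593222693104668))
[ 0.193 -0.595  0.231] 0.7
```

The fit agrees between the cameras: hub (0.540,-0.016), yaw 0.045, q 0.637, plate at about -0.097. I need q of at least 4.09 and aim for about 4.4. Now I lift, shut the fingers, and move over the wheel with the jaw axis along the axle.

Request:
servo_tool(motion=[[0,0,0,-0.06,0,0,0],[0,0,0,-0.12,0,0,0],[0,0,0,-0.18,0,0,0],[0,-0.02,-0.025,-0.2,0,0,2],[0,-0.06,-0.075,-0.2,0,0,5],[0,-0.1,-0.125,-0.2,0,0,8],[0,-0.14,-0.175,-0.2,0,0,11],[0,-0.18,-0.225,-0.2,0,0,14],[0,-0.22,-0.275,-0.2,0,0,15.4],[0,-0.255,-0.32,-0.2,0,0,15.4],[0,-0.29,-0.365,-0.2,0,0,15.4],[0,-0.325,-0.41,-0.2,0,0,15.4],[0,-0.36,-0.455,-0.2,0,0,15.4],[0,-0.395,-0.5,-0.2,0,0,15.4],[0,-0.43,-0.542,-0.2,0,0,15.4],[0,-0.43,-0.542,-0.2,0,0,15.4],[0,-0.43,-0.542,-0.2,0,0,15.4],[0,-0.43,-0.542,-0.2,0,0,15.4]])

```text
clock: 2.95
position: [0.5755, -0.0196, 0.4316]
ee_rot: [0.722, -0.692, 0.0, 0.0]
ft_force: [-0.0, -0.7, 0.2]
grip_width: 0.002
```

Request:
servo_tool(motion=[[0,0,0,0.05,0,0,0],[0,0,0,0.1,0,0,0],[0,0,0,0.14,0,0,0],[0,0,0,0.157,0,0,0],[0,0,-0.008,0.158,0,0,0],[0,0,-0.014,0.16,0,0,0],[0,0,-0.02,0.164,0,0,0],[0,0,-0.026,0.168,0,0,0],[0,0,-0.031,0.171,0,0,0],[0,0,-0.031,0.171,0,0,0],[0,0,-0.031,0.171,0,0,0]])

```text
clock: 4.32
position: [0.6068, -0.0164, 0.2602]
ee_rot: [0.723, -0.691, -0.0, -0.0]
ft_force: [-0.0, 0.6, -0.3]
grip_width: -0.0
```

```bash
cat > m2.py <<'E'
from fit import *
# q with hub pose fixed; drop points near the gripper/arm
def meas(save=None):
    for n in ('top','scene'):
        im,d=cam(n,save and n+save); P=cloud(n,d); A=P.reshape(-1,3); A=A[np.isfinite(A).all(1)]
        c,s=np.cos(.0453),np.sin(.0453); hx,hy=.5398,-.0161
        D=A-[hx,hy,.18]; X=c*D[:,0]+s*D[:,1]; Y=-s*D[:,0]+c*D[:,1]; r=np.hypot(X,D[:,2])
        B=A[(abs(Y)<.03)&(r<.165)&(r>.02)]
        qs=np.arange(0,1.571,.01); sc=[np.mean(np.minimum(abs(sdf([hx,hy,.0453,q],B)),.01)) for q in qs]
        i=int(np.argmin(sc)); print(n,'q mod pi/2',round(qs[i],3),'score',round(sc[i]*1e3,2),len(B))
        pl=plate(im,P)
        if len(pl)>20:
            L=c*(pl[:,0]-hx)+s*(pl[:,1]-hy); print('  plate x',np.round(np.percentile(L,[2,98]),3),len(pl))
    o=monitor.get_obs(); print(o['clock'],np.round(o['position'],4),np.round(o['ft_force'],1))
if __name__=='__main__':
    import sys; meas(*sys.argv[1:])
E
python3 m2.py a.png
```

```text
top q mod pi/2 0.83 score 1.33 28
  plate x [-0.13  -0.045] 1084
scene q mod pi/2 0.85 score 3.74 1314
  plate x [-0.129 -0.066] 1001
4.425 [ 0.6067 -0.0165  0.2604] [-0.1  0.2 -0.5]
```

View pics/scenea.png

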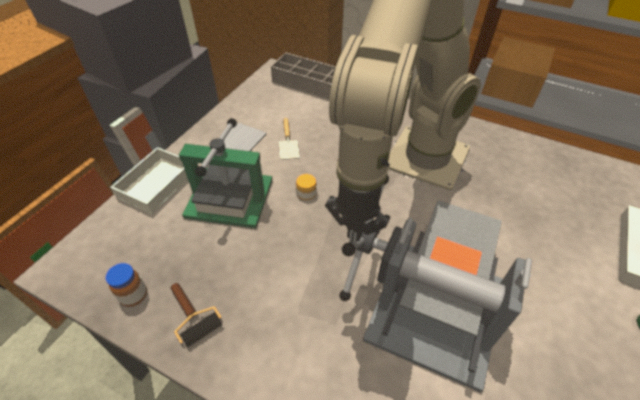

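The picture shows the gripper at the wheel (360,215). The wheel has moved to q≈0.84 and the plate has advanced about 10 mm, as predicted. Next I lift, go back behind the next spoke (-42°), and lower.

Request:
servo_tool(motion=[[0,0,0,-0.04,0,0,0],[0,0,0,-0.08,0,0,0],[0,0,0.04,-0.08,0,0,0],[0,0,0.09,-0.08,0,0,0],[0,0,0.14,-0.08,0,0,0],[0,0,0.18,-0.08,0,0,0],[0,0,0.209,-0.08,0,0,0],[0,0,0.209,-0.08,0,0,0],[0,0,0.209,-0.04,0,0,0],[0,0,0.209,-0.004,0,0,0],[0,0,0.209,-0.004,0,0,0],[0,0,0.209,-0.004,0,0,0]])

```text
clock: 5.92
position: [0.3988, -0.026, 0.2657]
ee_rot: [0.723, -0.691, 0.0, -0.0]
ft_force: [-0.6, 0.0, 0.7]
grip_width: 0.001
```

Request:
servo_tool(motion=[[0,0,-0.01,0,0,0,0],[0,0,-0.019,0,0,0,0],[0,0,-0.032,-0.009,0,0,0],[0,0,-0.045,-0.018,0,0,0],[0,0,-0.062,-0.024,0,0,0],[0,0,-0.079,-0.029,0,0,0],[0,0,-0.098,-0.03,0,0,0],[0,0,-0.116,-0.029,0,0,0],[0,0,-0.133,-0.027,0,0,0],[0,0,-0.151,-0.025,0,0,0],[0,0,-0.165,-0.021,0,0,0],[0,0,-0.179,-0.016,0,0,0],[0,0,-0.191,-0.008,0,0,0],[0,0,-0.203,0,0,0,0],[0,0,-0.208,0.004,0,0,0],[0,0,-0.208,0.004,0,0,0],[0,0,-0.208,0.004,0,0,0]])

```text
clock: 8.05
position: [0.6057, -0.0169, 0.2604]
ee_rot: [0.723, -0.691, 0.0, -0.0]
ft_force: [-0.2, -0.1, -0.7]
grip_width: 0.0
```

```bash
python3 m2.py b.png
```

```text
top q mod pi/2 0.83 score 1.16 20
  plate x [-0.052 -0.026] 336
scene q mod pi/2 0.85 score 3.77 1326
  plate x [0.018 0.034] 246
8.15 [ 0.6057 -0.0169  0.2606] [ 1.3  0.8 -0.5]
```

Works as predicted: q≈2.41, and the plate now straddles the roller. I repeat the same cycle.

Request:
servo_tool(motion=[[0,0,0,-0.04,0,0,0],[0,0,0,-0.08,0,0,0],[0,0,0.04,-0.08,0,0,0],[0,0,0.09,-0.08,0,0,0],[0,0,0.14,-0.08,0,0,0],[0,0,0.18,-0.08,0,0,0],[0,0,0.208,-0.08,0,0,0],[0,0,0.208,-0.08,0,0,0],[0,0,0.208,-0.04,0,0,0],[0,0,0.208,-0.004,0,0,0],[0,0,0.208,-0.004,0,0,0],[0,0,0.208,-0.004,0,0,0]])

```text
clock: 9.65
position: [0.3988, -0.0261, 0.2657]
ee_rot: [0.723, -0.691, 0.001, -0.0]
ft_force: [0.9, 0.9, -0.5]
grip_width: -0.002
```

Request:
servo_tool(motion=[[0,0,-0.01,0,0,0,0],[0,0,-0.019,0,0,0,0],[0,0,-0.032,-0.009,0,0,0],[0,0,-0.045,-0.018,0,0,0],[0,0,-0.062,-0.024,0,0,0],[0,0,-0.079,-0.029,0,0,0],[0,0,-0.098,-0.03,0,0,0],[0,0,-0.116,-0.029,0,0,0],[0,0,-0.133,-0.027,0,0,0],[0,0,-0.151,-0.025,0,0,0],[0,0,-0.165,-0.021,0,0,0],[0,0,-0.179,-0.016,0,0,0],[0,0,-0.191,-0.008,0,0,0],[0,0,-0.203,0,0,0,0],[0,0,-0.208,0.004,0,0,0],[0,0,-0.208,0.004,0,0,0],[0,0,-0.208,0.004,0,0,0]])

```text
clock: 11.78
position: [0.6057, -0.0169, 0.2604]
ee_rot: [0.723, -0.691, 0.0, -0.0]
ft_force: [0.3, -0.7, -0.3]
grip_width: 0.003
```

```bash
python3 m2.py c.png
```

```text
top q mod pi/2 0.82 score 0.91 13
  plate x [0.04  0.112] 869
scene q mod pi/2 0.85 score 3.75 1334
  plate x [0.029 0.112] 1816
11.875 [ 0.6057 -0.017   0.2606] [0.4 0.6 0.4]
```

q≈3.98, plate centre ≈+68 mm. The last push takes the next spoke to about -15° (q≈4.45), then I back off.

Request:
servo_tool(motion=[[0,0,0,-0.04,0,0,0],[0,0,0,-0.08,0,0,0],[0,0,0.04,-0.08,0,0,0],[0,0,0.09,-0.08,0,0,0],[0,0,0.14,-0.08,0,0,0],[0,0,0.18,-0.08,0,0,0],[0,0,0.208,-0.08,0,0,0],[0,0,0.208,-0.08,0,0,0],[0,0,0.208,-0.04,0,0,0],[0,0,0.208,-0.004,0,0,0],[0,0,0.208,-0.004,0,0,0],[0,0,0.208,-0.004,0,0,0]])

```text
clock: 13.38
position: [0.3988, -0.0261, 0.2657]
ee_rot: [0.723, -0.691, 0.001, -0.0]
ft_force: [0.4, 0.0, 0.5]
grip_width: 0.001
```

Request:
servo_tool(motion=[[0,0,-0.01,0,0,0,0],[0,0,-0.019,0,0,0,0],[0,0,-0.032,-0.009,0,0,0],[0,0,-0.045,-0.018,0,0,0],[0,0,-0.058,-0.023,0,0,0],[0,0,-0.07,-0.027,0,0,0],[0,0,-0.079,-0.029,0,0,0],[0,0,-0.079,-0.029,0,0,0],[0,0,-0.079,-0.029,0,0,0],[0,0,-0.06,-0.029,0,0,0],[0,0,-0.03,-0.03,0,0,0],[0,0,-0.01,-0.05,0,0,0],[0,0,0,-0.1,0,0,0],[0,0,0,-0.15,0,0,0],[0,0,0,-0.15,0,0,0],[0,0,0,-0.15,0,0,0]])

```text
clock: 15.38
position: [0.3977, -0.0262, 0.4137]
ee_rot: [0.723, -0.691, -0.0, 0.0]
ft_force: [-0.5, -1.8, -0.6]
grip_width: 0.003
```

```bash
python3 m2.py d.png; python3 m.py
```

```text
top q mod pi/2 1.32 score 1.61 856
  plate x [0.051 0.136] 1041
scene q mod pi/2 1.32 score 1.37 1796
  plate x [0.052 0.136] 1948
15.475 [ 0.3975 -0.0262  0.4132] [-0.1 -0.2  0.1]
scene [ 0.4723 -0.0159  0.0705  1.4159] (np.float64(5.040520045887742), 7107, np.float64(0.1937760211337442))
plate hub-frame 2/98% [[0.124 0.148]
 [0.208 0.25 ]] 1950 0.10968607303759569
nip 0.56 [ 0.471 -0.466  0.215]
top [ 0.419  -0.0255  0.0552 -0.066 ] (np.float64(10.261488287907378), 6569, np.float64(0.46303411483216983))
plate hub-frame 2/98% [[0.174 0.157]
 [0.259 0.261]] 1038 0.11185584196938879
nip 0.89 [ 0.464 -0.473  0.215]
both [ 0.4438 -0.02    0.063   1.4818] (np.float64(15.333631740803087), 13676, np.float64(0.2902263467599289))
[ 0.398 -0.026  0.414] 15.675
```

View pics/scened.png

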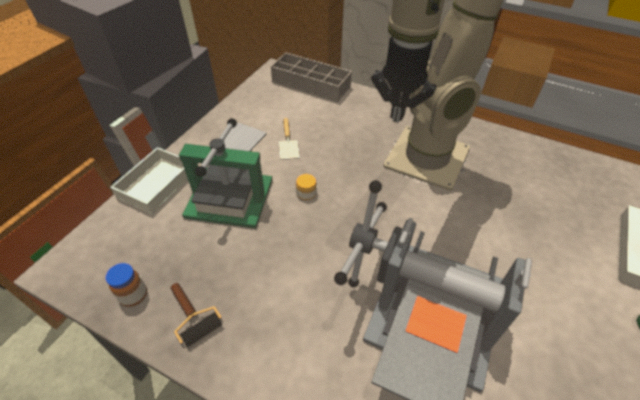

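The picture shows the plate at (437,324), wholly on the far side of the roller (450,278). The gripper is clear at (405,95), and the nip handle is unchanged at (232,123) and (203,169).

```bash
python3 -c "
from h import *
print(ticket.hand_in())"
```

```text
the job is handed in; nothing more can be done
None
```

The copper plate has come all the way out from under the roller on the far side, and I handed the job in at about 15.7 s. I turned the star wheel with the shut fingers in four spoke pushes, from q ≈ 0.64 to ≈ 4.46 rad, and touched nothing but the spokes.

- **Plate:** both cameras put it at x ≈ +51 to +136 mm from the hub, so its centre is at about +94 mm, where +75 mm was needed.
- **Wheel angle:** both cameras agree, and it matches the plate's travel.
- **Nipping press handle:** it measured the same before and after, within 3–4 mm, and looks unmoved in the picture.
- **Robot:** the gripper was clear of everything, and the wrist force at the end of each move was under 2 N.

One check failed: the last unconstrained refit of the hub pose. The arm stood within its search region and spoiled the fit, so I ignored it. The figures above use the hub pose fitted at the start.

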